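Release the jar clamp

TASK

The jam jar has been held in the ratchet clamp on the hob cover to get its lid loose; now free it. First swing the clamp's red lever over towards the black handle so that the pawl lifts well clear of the toothed bar, then take the black handle and draw the bar back as far as it goes, so that the sliding jaw stands away from the jar. Leave the jar standing in its place and let go of the handle.

Things in the scene. Friction and masses are not known exactly. Their poses are not given: they have to be found in the camera images.
- clamp_frame (a point): Jar clamp, fixed on the wooden hob cover (top at z = 34 mm): grey base 320x76x14 mm. Point: underside of the base, under the pawl's pivot (pivot 46 mm above it). x: level along the bar, from black handle to jar; y: across; z: up. Base spans x -118 to 202 mm; the dark steel guide round the bar x -15 to 45, 33 mm wide, 38 mm high, its ears at the pivot 56 mm high.
- pawl (a joint): Hinge of the pawl and its red lever, rad. 0: the pawl's nose hangs in the teeth and blocks the bar from being drawn towards the handle. Grows to a stop at 0.95 as the lever's top swings towards the black handle (clamp's -x), which lifts the nose; clear of the teeth from about 0.3. The hinge is stiff (1 to 2 N at the lever's top) and stays where it is left.
- lever_pad (a point): Centre of the red pad on top of the lever: 26 mm wide (across the bar), 9 thick, 26 high; lever below it 14x7 mm. It turns on a 51 mm radius about the pivot (axis: clamp's y). Pawl down: leans 0.20 rad from upright towards the jar, centre at x 10, z 96 mm in the clamp's frame. The jar side is free for 80 mm: push it from there with closed fingers, or pinch it.
- handle (a point): Middle of the round black upright handle of the toothed bar: 24 mm diameter (head 27), its top 22 mm above this point; at first x -98, z 54 mm in the clamp's frame. The bar (225x16x17 mm, 0.35 kg) is loose, held under two straps with 2.5 mm play; once the pawl is up it slides easily (a few N) along the clamp's x, 60 mm towards -x until the jaw meets the guide.
- jaw (a point): Middle of the rubber face of the sliding jaw (grey, 64 mm wide, 52 high), which is one piece with the toothed bar and handle. At first at x 117 mm in the clamp's frame, 1 mm from the jar.
- jar_mid (a point): Centre, half-way up, of the jam jar: red, pale lid, 68 mm diameter, 102 mm high, 0.5 kg, loose, standing on the clamp's base between the jaws at x 152 mm in the clamp's frame. z: its upright axis.

How it is judged:
By the outcome, as a careful person would: the job done as asked, in the order asked, and still so for the second after the job is handed in, with the robot touching nothing.
It also fails if it takes over 38 s, if anything falls off the work surface, if the arm or the gripper's body presses on something with over 40 N, if the wrist force passes 120 N, or if a joint passes its speed limit or range.

ROBOT

A 7-joint arm with a two-finger parallel gripper is mounted at the origin on a cart in front of the work surface, level with it; the furniture and walls round the work are solid. World frame = base frame: x ahead of the robot, y to its left, z up, the work surface at z = 0. Lengths are in m, angles in rad, forces in N, time in s.
With the tool pointing down it reaches from about 0.425 to 0.875 m from the base axis. Payload 4.7 kg.
Tool frame: the origin (TCP) lies at the very end of the fingers, on their centre line; the grasp point (between the pads) lies 19 mm behind it; z points along the fingers, y is the line along which they close (so a half turn about z gives the same grasp; the last joint's range is limited). The gripper opens to 87 mm and grips with 3 to 60 N. Pads are 19 mm wide; open, the fingers measure 117 mm over their backs; the gripper's body (75 mm by 190 mm) begins 51 mm behind the grasp point.
Start: joints at [1.189, 0.321, -0.07, 1.45, 0.023, 1.371, -0.057], TCP at [0.251, -0.6, 0.223] pointing down, gripper open.
Joint ranges: [-2.86, 2.86], [-0.3, 2.09], [-1.38, 1.24], [0.06, 2.45], [-1.56, 4.7], [0.09, 2.05], [-2.69, 2.69]. Speed limits (rad/s): [2.57, 2.57, 3.14, 3.14, 3.14, 3.14, 3.14].

INTERFACE

Orientations are given as a rotation vector (axis times angle).
In Python, from bench import get_state, get_image, get_calibration, close_job gives the robot as it stands.
- The arm moves only by the shell command python3 -m crank 'ROWS' [FORCE]. ROWS is JSON, a list of rows, each a list of 5 numbers: the opening, from 0 (shut) to 1 (fully open), then the shift along the world's x, y, z in units of 0.2 m (1.0 is 0.2 m), then the turn about the world's z in units of 2 pi rad (1.0 is 2 pi rad). A call has 1 to 5 rows; each row is the pose to reach, as a shift and turn from the pose commanded when the call began, turning the shorter way round; what a row does not reach only later rows make up. A row lasts 1/8 s, in which the tool goes at most 62.5 mm and 10.7 degrees, less where a joint would pass 70% of its speed; a pose out of reach is approached as far as the arm can. A call with a number of a shift or a turn outside -1 to 1 is refused whole. A call with a gripper value outside its range is refused whole. The fingers move at their own pace and stop on an object; FORCE is the grip in N (left out, the last holds). Time passes only in rows, so rows that repeat a pose let the fingers close. It gives the time, the measured TCP pose, the force, the opening and the grip force at its end, in the units of the state.
- get_state(): the state, without advancing time (a new reading comes with each control period).
- get_image(name): name is "scene" or "top"; returns the picture (480x640x3 uint8, red, green, blue); there is no depth.
- get_calibration(name): a dict with "fovy" (degrees; the focal length in pixels is half the picture's height over the tangent of half this angle, whatever the lens; pixels are square), "cx", "cy" (the principal point, pixels), "k1" (the pictures are not rectified: a ray, as slopes to the right and down, at radius r is drawn at 1 + k1 r^2 times it, then the intrinsics apply), "R" (3x3) and "t" (3): a world point X has camera coordinates R X + t. Camera axes: x right, y down, z forward; pixel columns grow to the right and rows downward; lengths in m; the calibration is good to about 2 mm. A picture is of the moment at which its call begins. get_calibration takes no time and is no camera call.
- close_job(): hands the job in; it is judged then, once.
The state is a dict: "time": time; "joint_positions": joint angles; "qd": joint speeds; "joint_torque": joint torques, N m; "position": TCP position; "tool_rot": TCP orientation; "ft_force": force on the tool from outside, world axes, zero at the start; "torque": the same for the moment, N m; "grip_width": opening from 0.0 (shut) to 1.0 (fully open); "grip_force": force on a finger pad.
Only numpy, scipy, OpenCV 4.12 (cv2) and the standard library are available. Lean on these libraries where they do the work, as an engineer would, in place of code of your own. Each camera call takes 0.05 s, during which the arm holds its last target. There are 200 camera calls.

## Working session

There is one attempt and no reset: what is moved stays moved. The work goes in short steps, Python scripts to look and compute and a shell command to move; the robot and the scene stay as the last step left them, time stands still between calls to the robot, and variables do not carry over. Pictures are saved under pics/ and viewed, at most 10 in all, crops included, and the job is handed in when it is done.

```bash
mkdir -p pics; ls; python3 - <<'E'
from bench import *
import cv2, numpy as np
for n in ("scene","top"):
    im=get_image(n); cv2.imwrite(f"pics/{n}0.png",im[:,:,::-1]); c=get_calibration(n); print(n,c)
s=get_state(); print({k:np.round(v,3) for k,v in s.items()})
E
```

```text
pics
scene {'fovy': 56.64260160415117, 'cx': 314.97471941025094, 'cy': 234.97531618451035, 'k1': -0.08751398375631085, 'R': array([[-0.59865877, -0.80095155, -0.00918113],
       [-0.52428435,  0.40048236, -0.75149171],
       [ 0.60558533, -0.44507358, -0.65967864]]), 't': array([0.55890972, 0.35950768, 0.63875704])}
top {'fovy': 43.965673082403164, 'cx': 328.46931488342034, 'cy': 240.28980577963068, 'k1': -0.07514332204307317, 'R': array([[ 0.00681854, -0.99997247,  0.00292682],
       [-0.97907335, -0.0072713 , -0.20337774],
       [ 0.20339343, -0.00147883, -0.97909597]]), 't': array([0.20784973, 0.64695389, 0.83731821])}
{'time': np.float64(0.1), 'joint_positions': array([ 1.189,  0.322, -0.07 ,  1.452,  0.023,  1.371, -0.057]), 'qd': array([-0.001, -0.002,  0.001, -0.003, -0.001,  0.001, -0.   ]), 'joint_torque': array([-1.0000e-03, -4.9257e+01, -4.0600e-01, -3.1340e+01, -6.4000e-02,
        3.9000e-02,  0.0000e+00]), 'position': array([ 0.25 , -0.599,  0.222]), 'tool_rot': array([-3.079e+00, -6.170e-01,  1.000e-03]), 'ft_force': array([-0.451,  0.706,  0.452]), 'torque': array([-0.004,  0.027, -0.008]), 'grip_force': np.float64(0.0), 'grip_width': np.float64(1.003)}
```

View pics/scene0.png

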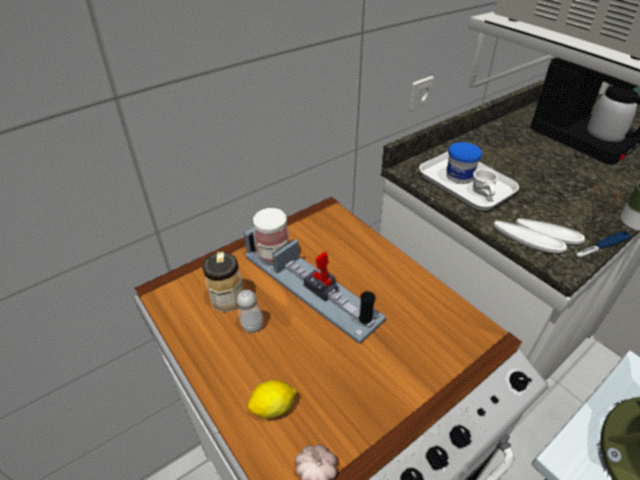

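View pics/top0.png

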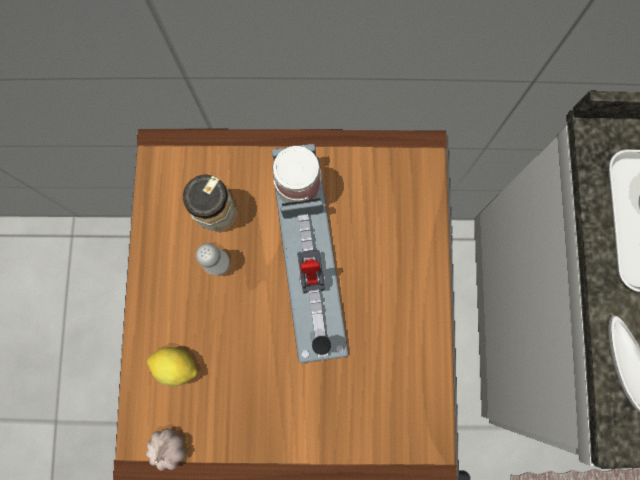

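The top view shows the black handle at about (321,345), the red lever at (311,270) and the pale jar lid at (297,170). The scene view shows the same things at (367,307), (321,268) and (270,222). Next I'll measure them.

```bash
cat > h.py <<'E'
from bench import *
import cv2, numpy as np
def ray(n,uv):
    c=get_calibration(n); f=240/np.tan(np.radians(c["fovy"]/2))
    K=np.array([[f,0,c["cx"]],[0,f,c["cy"]],[0,0,1]])
    p=cv2.undistortPoints(np.array([[uv]],float),K,np.array([c["k1"],0,0,0,0.]))[0,0]
    # k1 model: drawn = (1+k1 r^2)*ideal, as OpenCV
    return -c["R"].T@c["t"], c["R"].T@np.array([p[0],p[1],1])
def plane(n,uv,z):
    o,d=ray(n,uv); return o+d*(z-o[2])/d[2]
def two(a,b):
    (o1,d1),(o2,d2)=ray("top",a),ray("scene",b)
    s=np.linalg.lstsq(np.c_[d1,-d2],o2-o1,rcond=None)[0]
    p,q=o1+s[0]*d1,o2+s[1]*d2; return (p+q)/2,np.linalg.norm(p-q)
def blob(n,im,kind,box):
    h=cv2.cvtColor(im,cv2.COLOR_RGB2HSV); H,S,V=[h[:,:,i].astype(int) for i in range(3)]
    m={"red":((H<8)|(H>172))&(S>170)&(V>70),"black":V<45,"grey":(S>15)&(S<90)&(H>85)&(H<125)&(V>60)}[kind]
    k=np.zeros_like(m); x0,y0,x1,y1=box; k[y0:y1,x0:x1]=m[y0:y1,x0:x1]
    cs,_=cv2.findContours(k.astype(np.uint8),cv2.RETR_EXTERNAL,cv2.CHAIN_APPROX_NONE)
    return max(cs,key=cv2.contourArea)
E
python3 - <<'E'
from h import *
t,s=get_image("top"),get_image("scene")
def d(c): 
    M=cv2.moments(c); return np.array([M["m10"]/M["m00"],M["m01"]/M["m00"]]),cv2.boundingRect(c),cv2.contourArea(c)
for k,n,im,b in (("black","top",t,(300,325,345,365)),("red","top",t,(290,250,330,290)),("black","scene",s,(350,280,385,330)),("red","scene",s,(300,245,340,295))):
    print(k,n,*d(blob(n,im,k,b)))
c=blob("top",t,"black",(300,325,345,365)); (u,v),r=cv2.minEnclosingCircle(c); print("circ",u,v,r,plane("top",(u,v),.110))
a,b=d(blob("top",t,"red",(290,250,330,290)))[0],d(blob("scene",s,"red",(300,245,340,295)))[0]
print("lever",two(a,b),plane("top",a,.130))
print("handle2",two(d(c)[0],d(blob("scene",s,"black",(350,280,385,330)))[0]))
# base
for kind,box in (("grey",(260,140,360,370)),):
    g=blob("top",t,kind,box); P=np.array([plane("top",p,.048)[:2] for p in g[:,0,:].astype(float)])
    r=cv2.minAreaRect((P*1000).astype(np.float32)); print("base rect mm",r, np.round(cv2.boxPoints(r)))
h=cv2.HoughCircles(cv2.cvtColor(t,cv2.COLOR_RGB2GRAY)[135:215,260:340],cv2.HOUGH_GRADIENT,1,50,param1=100,param2=15,minRadius=17,maxRadius=30)
print(h); 
if h is not None: print("lid",plane("top",h[0,0,:2]+[260,135],.150))
cv2.imwrite("pics/crop1.png",np.hstack([cv2.resize(t[240:370,270:370],None,fx=4,fy=4,interpolation=cv2.INTER_CUBIC),cv2.resize(s[200:330,290:390],None,fx=4,fy=4,interpolation=cv2.INTER_CUBIC)])[:,:,::-1])
E
```

```text
black top [323.21969697 340.89393939] (315, 337, 16, 14) 66.0
red top [310.28838951 270.17228464] (301, 259, 19, 26) 267.0
black scene [366.43870631 307.31977047] (359, 292, 16, 32) 319.5
red scene [322.33449074 268.8125    ] (313, 252, 19, 34) 288.0
circ 321.5 344.5 8.514793395996094 [0.48762416 0.22123693 0.11      ]
lever (array([0.59218869, 0.23779049, 0.10922823]), np.float64(0.0012647701658149127)) [0.58941476 0.23763061 0.13      ]
handle2 (array([0.4921609 , 0.21769168, 0.08089214]), np.float64(0.004112971946735004))
base rect mm ((597.9228515625, 238.77597045898438), (261.2211608886719, 73.25391387939453), 8.721609115600586) [[463. 255.]
 [474. 183.]
 [733. 222.]
 [721. 295.]]
[[[36.5 32.5 21.6]]]
lid [0.73277504 0.25847407 0.15      ]
```

View pics/crop1.png

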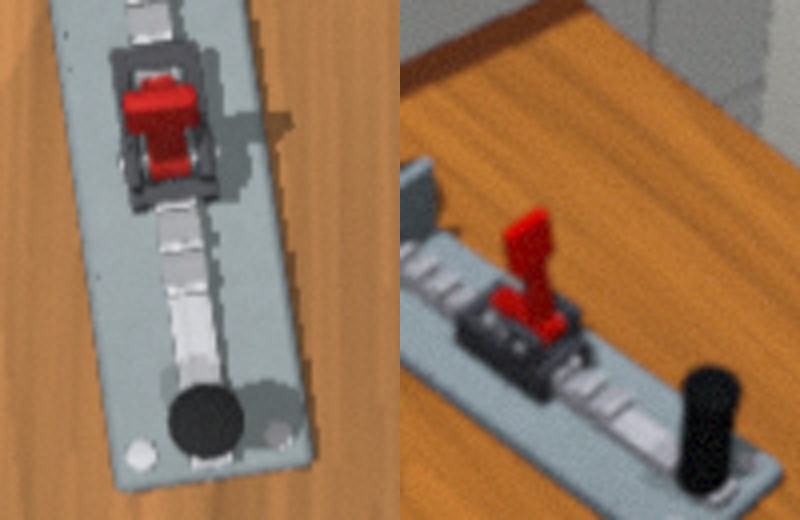

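The measurements agree:
- **Handle top:** (0.488, 0.221).
- **Lid centre:** (0.733, 0.258), 248 mm from the handle against 250 mm nominal.
- **Clamp yaw:** 8.7°, from both the handle-to-jar line and the base rectangle.
- **Clamp origin:** about (0.5845, 0.236, 0.034).

I'll close the fingers, turn the tool by -14° and go to clamp x = +50 mm, above the bar on the jar side of the lever.

```bash
python3 -m crank '[[0,0.1,0.22,0.1,-0.005],[0,0.21,0.47,0.2,-0.01],[0,0.32,0.72,0.2,-0.015],[0,0.45,1,0.2,-0.02]]' 20
python3 -m crank '[[0,0.11,0.25,0,-0.005],[0,0.22,0.5,0,-0.01],[0,0.33,0.75,0,-0.015],[0,0.45,1,0,-0.019]]'
```

```text
time: 0.7
position: [0.3306, -0.4047, 0.2621]
tool_rot: [3.113, 0.394, -0.02]
ft_force: [-2.6, -2.2, -1.1]
grip_width: 0.631
grip_force: 0.0
time: 1.2
position: [0.4309, -0.1981, 0.2627]
tool_rot: [3.132, 0.235, 0.0]
ft_force: [1.2, 0.4, 0.2]
grip_width: 0.171
grip_force: 0.0
```

```bash
python3 -m crank '[[0,0.12,0.25,0,0],[0,0.24,0.5,0,0],[0,0.36,0.75,0,0],[0,0.48,1,0,0]]'
python3 -m crank '[[0,0.12,0.25,0,0],[0,0.24,0.5,0,0],[0,0.36,0.75,0,0],[0,0.46,1,0,0],[0,0.46,1,0,0]]'
```

```text
time: 1.7
position: [0.527, 0.0017, 0.2627]
tool_rot: [3.132, 0.236, 0.001]
ft_force: [2.2, -1.1, -0.6]
grip_width: 0.009
grip_force: 0.0
time: 2.33
position: [0.6174, 0.2063, 0.2613]
tool_rot: [-3.128, -0.249, 0.004]
ft_force: [0.8, 0.8, -0.6]
grip_width: 0.004
grip_force: 0.0
```

```bash
python3 -m crank '[[0,0.083,0.186,0,0],[0,0.083,0.186,-0.25,0],[0,0.083,0.186,-0.5,0],[0,0.083,0.186,-0.7,0],[0,0.083,0.186,-0.745,0]]'
python3 - <<'E'
from h import *
t,s=get_image("top"),get_image("scene")
cv2.imwrite("pics/c2.png",np.hstack([cv2.resize(t[200:350,250:380],None,fx=3,fy=3),cv2.resize(s[190:340,270:400],None,fx=3,fy=3)])[:,:,::-1])
E
```

```text
time: 2.95
position: [0.6335, 0.2347, 0.1103]
tool_rot: [3.13, 0.234, -0.009]
ft_force: [-0.1, -0.5, 0.4]
grip_width: 0.003
grip_force: 0.0
```

View pics/c2.png

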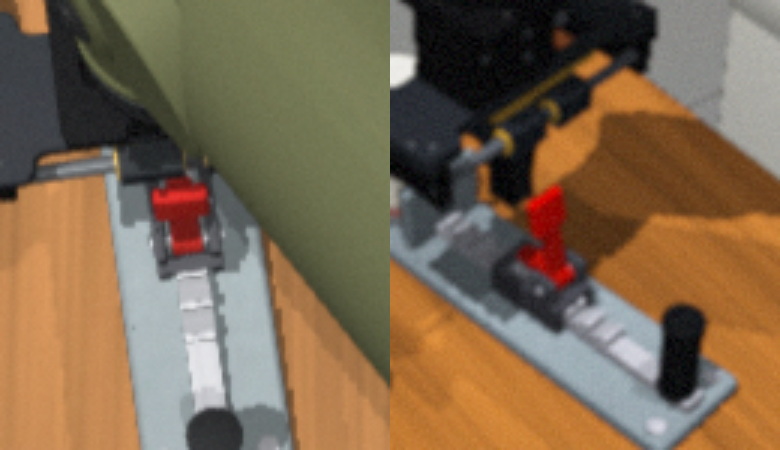

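The closed fingers stand on the jar side of the lever (crop: fingers at about (165,160), red pad at (180,200)), and nothing is touched. The y reading is short of the target, so I'll read the settled pose.

```bash
python3 -c "
from h import *
s=get_state();print(s['position'],s['ft_force'])
p=s['position'][:2]-[.5845,.236];a=np.radians(8.68);print(p@[np.cos(a),np.sin(a)],p@[-np.sin(a),np.cos(a)])"
```

```text
[0.63511019 0.23632614 0.11336412] [0.34650021 0.30377716 1.81933535]
0.05007974771585509 -0.007315470315274079
```

```bash
python3 -m crank '[[0,-0.03,0.03,0,0],[0,-0.09,0.021,0,0],[0,-0.15,0.012,0,0],[0,-0.2,0.005,0,0],[0,-0.25,-0.003,0,0]]'
python3 -m crank '[[0,-0.03,-0.005,0,0],[0,-0.06,-0.009,0,0],[0,-0.06,-0.009,0,0]]'
python3 -c "
from h import *
s=get_state();print(s['position'],s['ft_force'])
p=s['position'][:2]-[.5845,.236];a=np.radians(8.68);print(p@[np.cos(a),np.sin(a)],p@[-np.sin(a),np.cos(a)])
t,s=get_image('top'),get_image('scene')
cv2.imwrite('pics/c3.png',np.hstack([cv2.resize(t[200:350,250:380],None,fx=3,fy=3),cv2.resize(s[190:340,270:400],None,fx=3,fy=3)])[:,:,::-1])"
```

```text
time: 3.68
position: [0.585, 0.2368, 0.114]
tool_rot: [-3.133, -0.236, -0.002]
ft_force: [1.2, 0.3, -0.8]
grip_width: 0.003
grip_force: 1.0
time: 4.05
position: [0.5724, 0.2347, 0.1135]
tool_rot: [3.132, 0.237, -0.002]
ft_force: [-1.0, -0.6, -0.2]
grip_width: 0.005
grip_force: 0.0
[0.5724465  0.2346991  0.11347443] [-0.97366301 -0.59819162 -0.24797898]
-0.012111768925311076 0.0005330627939792686
```

View pics/c3.png

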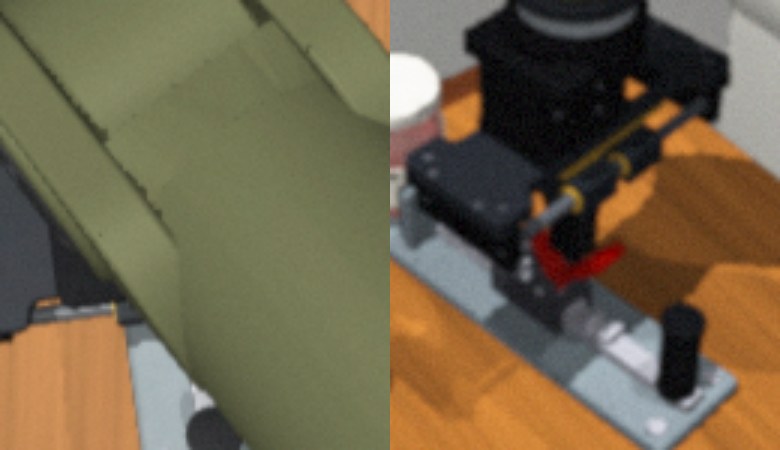

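The lever has swung well over towards the handle (crop about (590,265)), with the pawl's arm raised. Now I'll go up, open the fingers and move over to the handle.

```bash
python3 -m crank '[[0,0.01,0,0.15,0],[0.7,0.01,0,0.3,0],[0.7,-0.15,-0.025,0.3,0],[0.7,-0.35,-0.056,0.3,0],[0.7,-0.424,-0.068,0.3,0]]'
python3 -m crank '[[0.7,0,0,0,0],[0.7,0,0,0,0],[0.7,0,0,0,0]]'
python3 - <<'E'
from h import *
s=get_state();print(s['position'],s['ft_force'],s['grip_width'])
p=s['position'][:2]-[.5845,.236];a=np.radians(8.68);print(p@[np.cos(a),np.sin(a)],p@[-np.sin(a),np.cos(a)])
t,s=get_image('top'),get_image('scene')
M=cv2.moments(blob("scene",s,"red",(290,220,350,300)));print("red scene",M["m10"]/M["m00"],M["m01"]/M["m00"])
cv2.imwrite('pics/c4.png',np.hstack([cv2.resize(t[220:370,250:380],None,fx=3,fy=3),cv2.resize(s[190:340,270:400],None,fx=3,fy=3)])[:,:,::-1])
E
```

```text
time: 4.78
position: [0.4865, 0.2215, 0.1735]
tool_rot: [3.131, 0.238, -0.001]
ft_force: [0.3, 0.2, -0.7]
grip_width: 0.372
grip_force: 0.0
time: 5.15
position: [0.4893, 0.2215, 0.1735]
tool_rot: [-3.132, -0.236, 0.0]
ft_force: [-0.6, 0.9, 0.1]
grip_width: 0.671
grip_force: 0.0
[0.48930586 0.22151729 0.17349576] [-0.58944749  0.93395756  0.06979246] 0.6705799196516813
-0.09628951878434862 4.946028435503742e-05
red scene 328.3142857142857 277.00095238095236
```

View pics/c4.png

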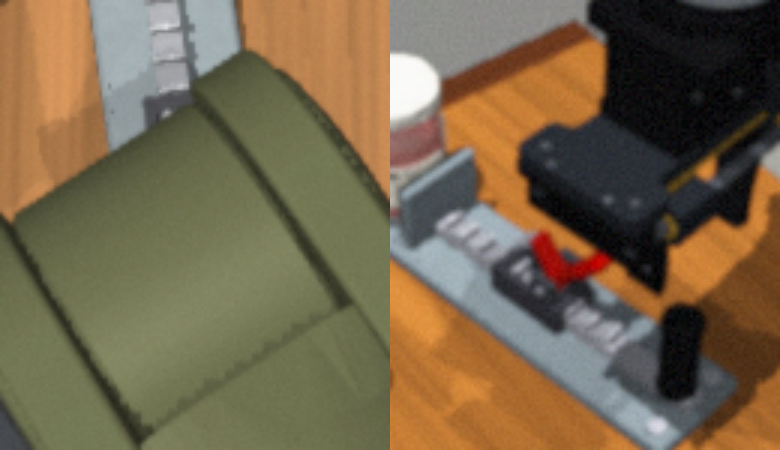

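The pawl's arm points up and well clear of the bar (crop (545,250)), and the open fingers are lined up above the handle at (683,345). Lowering onto the handle and gripping it.

```bash
python3 -m crank '[[0.7,-0.008,0,-0.2,0],[0.7,-0.008,0,-0.4,0],[0.7,-0.008,0,-0.5,0],[0.7,-0.008,0,-0.5,0]]'
python3 -m crank '[[0,0,0,0,0],[0,0,0,0,0],[0,0,0,0,0],[0,0,0,0,0],[0,0,0,0,0]]' 25
```

```text
time: 5.75
position: [0.486, 0.2213, 0.0725]
tool_rot: [3.133, 0.237, -0.005]
ft_force: [0.5, 0.0, 0.3]
grip_width: 0.701
grip_force: 0.0
time: 6.38
position: [0.487, 0.2215, 0.074]
tool_rot: [3.133, 0.236, 0.001]
ft_force: [-0.1, 0.3, 2.2]
grip_width: 0.285
grip_force: 24.7
```

The opening is 24.8 mm, which matches the handle. Now I'll draw the bar back.

```bash
python3 -m crank '[[0,-0.02,-0.003,0,0],[0,-0.06,-0.009,0,0],[0,-0.11,-0.017,0,0],[0,-0.16,-0.024,0,0],[0,-0.21,-0.032,0,0]]'
python3 -m crank '[[0,-0.03,-0.005,0,0],[0,-0.055,-0.008,0,0],[0,-0.075,-0.011,0,0],[0,-0.075,-0.011,0,0]]'
```

```text
time: 7.0
position: [0.4444, 0.2151, 0.0739]
tool_rot: [3.133, 0.237, 0.002]
ft_force: [3.6, 0.2, 2.9]
grip_width: 0.286
grip_force: 24.7
time: 7.5
position: [0.4292, 0.2127, 0.0736]
tool_rot: [3.132, 0.237, -0.002]
ft_force: [0.8, 0.8, 5.2]
grip_width: 0.288
grip_force: 24.7
```

```bash
python3 -m crank '[[0,-0.01,-0.0015,0,0],[0,-0.02,-0.003,0,0],[0,-0.03,-0.0045,0,0],[0,-0.03,-0.0045,0,0]]'
python3 - <<'E'
from h import *
s=get_state();print(s['position'],s['ft_force'],s['grip_width'])
p=s['position'][:2]-[.5845,.236];a=np.radians(8.68);print(p@[np.cos(a),np.sin(a)],p@[-np.sin(a),np.cos(a)])
t,s=get_image('top'),get_image('scene')
cv2.imwrite('pics/c5.png',np.hstack([cv2.resize(t[140:340,250:380],None,fx=3,fy=3),cv2.resize(s[190:390,240:370],None,fx=3,fy=3)])[:,:,::-1])
E
```

```text
time: 8.0
position: [0.4269, 0.2123, 0.0741]
tool_rot: [-3.131, -0.235, -0.01]
ft_force: [11.7, 1.5, -4.0]
grip_width: 0.287
grip_force: 24.9
[0.42691703 0.21229268 0.07405787] [11.67981631  1.50962427 -4.01723835] 0.2865392972421927
-0.15935592318369982 0.0003459632522369223
```

View pics/c5.png

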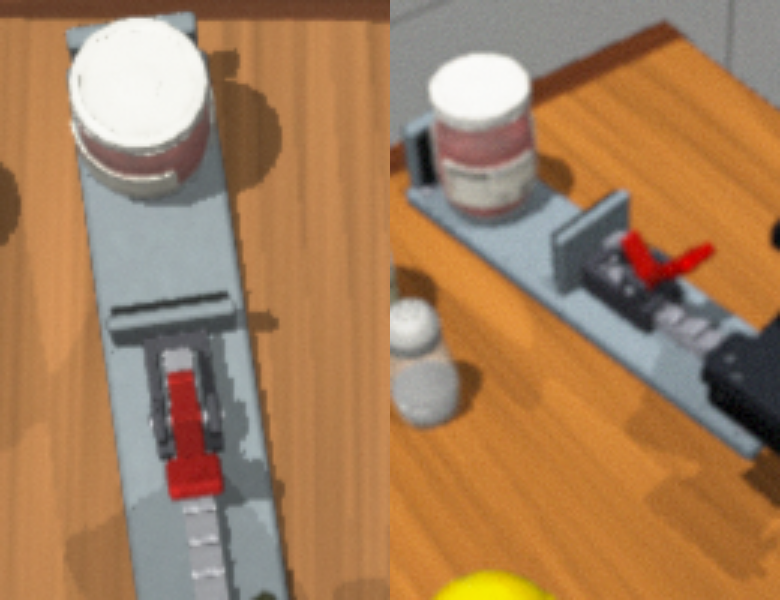

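The jaw stands against the guide (crop (170,315)), the jar stands in its place, the lever is still over, and the pull force rose to 12 N at the stop. I'll take the load off slightly, open the fingers and rise straight up.

```bash
python3 -m crank '[[0,0.011,0.0016,0,0],[0.28,0.011,0.0016,0,0],[0.7,0.011,0.0016,0,0],[0.7,0.011,0.0016,0,0],[0.7,0.011,0.0016,0,0]]'
python3 -m crank '[[0.7,0,0,0,0],[0.7,0,0,0,0],[0.7,0,0,0.1,0],[0.7,0,0,0.25,0],[0.7,0,0,0.45,0]]'
python3 -m crank '[[0.7,0,0,0.2,0],[0.7,0,0,0.3,0],[0.7,0,0,0.3,0],[0.7,0,0,0.3,0]]'
python3 - <<'E'
from h import *
s=get_state();print(s['position'],s['ft_force'],s['grip_width'])
t,s=get_image('top'),get_image('scene')
cv2.imwrite('pics/c6.png',np.hstack([cv2.resize(t[140:400,250:380],None,fx=2.2,fy=2.2),cv2.resize(s[140:400,240:430],None,fx=2.2,fy=2.2)])[:,:,::-1])
E
```

```text
time: 8.72
position: [0.4248, 0.212, 0.073]
tool_rot: [3.132, 0.237, -0.003]
ft_force: [0.4, 0.6, 0.5]
grip_width: 0.545
grip_force: 0.0
time: 9.35
position: [0.4252, 0.2119, 0.1639]
tool_rot: [3.132, 0.237, -0.003]
ft_force: [-0.0, 0.2, 0.1]
grip_width: 0.7
grip_force: 0.0
time: 9.85
position: [0.4254, 0.2118, 0.2225]
tool_rot: [3.132, 0.236, -0.003]
ft_force: [-0.2, -0.4, -0.5]
grip_width: 0.702
grip_force: 0.0
[0.4254122  0.21184929 0.22248398] [-0.19812652 -0.44780076 -0.51989062] 0.701537066490332
```

View pics/c6.png

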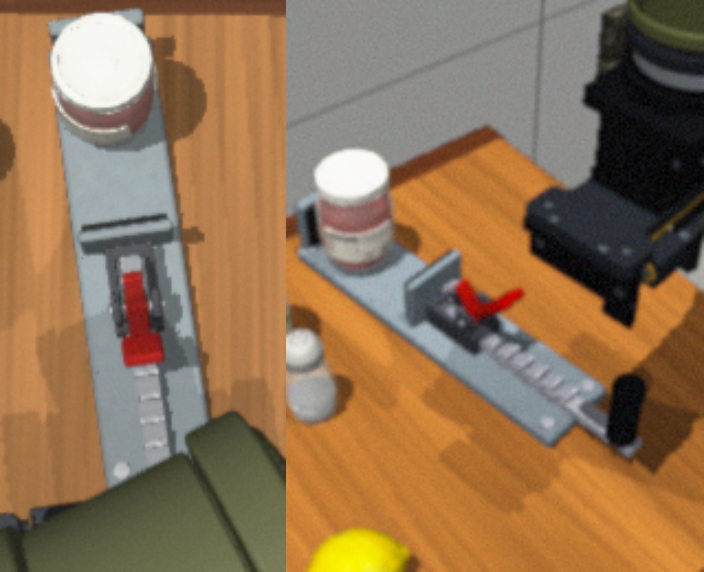

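The jaw is fully back at the guide (crop (125,235)), the jar is upright at (105,75), the lever is over, and the gripper is clear above the free handle at (625,410). Handing in.

```bash
python3 -c "from bench import close_job; print(close_job())"
```

```text
the job is handed in; nothing more can be done
None
```

The jar is free: I swung the red lever over, drew the bar back to its stop, left the jar standing in its place, let go of the handle, and handed the job in at about 10 s of robot time (the verdict was not shown).

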